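Load the dividing jig and index it to the third stop

TASK

On the plywood dividing jig, thread the large beech ring over the steel post fully home on the turntable, let go of it, then thread the aluminium collar on top of it, fully home, and let go. Then turn the black indexing knob clockwise (seen from above) to its third click stop, resting about half a second in the first and second stops and never running on to the fourth; the knob springs back if released, so finish while still gripping it and holding it at the third stop. Leave everything else on the bench where it is.

Things in the scene. Friction and masses are not known exactly. Their poses are not given: they have to be found in the camera images.
- beech_center (a point): Large ring of mid-brown beech, 54 mm outside, 26 mm hole, 24 mm high, about 35 g, lying flat on the bench; the point is at its centre, 12 mm above its underside, z up.
- collar_center (a point): Small bare aluminium collar, 40 mm outside, 26 mm hole, 24 mm high, about 45 g, lying flat on the bench; the point is at its centre, 12 mm above its underside, z up.
- post_foot (a point): On the axis of the fixed jig's steel post, on the turntable's top face, 26 mm above the bench. The post is 20 mm thick and 54 mm high from here; its top 10 mm taper to 8 mm. Turntable: aluminium disc 68 mm across, turns with the knob. z up; +y points along the jig to the knob axis, 170 mm away. The plywood base is 120 x 300 mm (long along y), 16 mm thick.
- knob_grip (a point): On the knob's vertical axis in its black bar grip, 49 mm above the bench, 15 mm below the bar's top. Bar: 50 mm along this point's x, 14 mm thick along y (grip across y), 38 mm high, on a brass disc 72 mm across, its top 23 mm below this point. Axes turn with the knob; z up. Red pointer line on the -x half starts at the rest mark of six white marks, one per stop.
- index_knob (a joint): Knob angle in rad: 0 at rest, growing clockwise seen from above. A sprung ball clicks into a stop every 0.349 rad (20 degrees): first 0.349, second 0.698, third 1.047, fourth 1.396, fifth 1.745. A return spring, about 0.06 N m at rest and 0.08 N m at the third stop, beats the clicks (about 0.03 N m): let go, it runs back to 0.
- walnut_center (a point): dark walnut ring, 48 mm outside, 14 mm hole (too small for the post), 24 mm high, lying flat; point at its centre. Bystander.
- cone_mid (a point): brown wooden cone, 60 mm wide at the foot, 76 mm high; point on its axis, half-way up. Bystander.
- block_mid (a point): light brown wooden block 60 x 130 x 45 mm; point at its centre. Bystander.
- screwdriver_grip (a point): screwdriver lying flat; point in its handle. Bystander.
- wrench_grip (a point): steel wrench lying flat; point in its handle. Bystander.
- bit_stand_mid (a point): red block 50 x 90 x 22 mm with four upright drill bits, 82 mm high over all; point at the red block's centre. Bystander.
Things that resemble listed ones, but are neither listed nor needed, are in the scene too. Of the things shaped like the part that bears collar_center, the aluminium one is meant.

How it is judged (in metres and radians):
On the way, in this order (a step that is already met when the one before it is completed fails the run):
1. the beech ring is fully home on the post and let go (horizontal distance between beech_center and post_foot below 0.005 m and z of beech_center in the frame of post_foot between 0.0095 and 0.0145 m and angle between beech_center's own z axis and vertical below 0.07 rad and contact force between the fingers and beech below 0.2 N), for 0.2 s.
2. the collar is fully home on top of the beech ring and let go (all of step 1 and horizontal distance between collar_center and post_foot below 0.005 m and z of collar_center in the frame of post_foot between 0.0335 and 0.0385 m and angle between collar_center's own z axis and vertical below 0.07 rad and contact force between the fingers and collar below 0.2 N), for 0.2 s.
3. the knob rests in its first stop (value of joint index_knob between 0.219 and 0.479 rad), for 0.25 s.
4. the knob rests in its second stop (value of joint index_knob between 0.568 and 0.828 rad), for 0.25 s.
5. the knob is at its third stop, in the gripper (value of joint index_knob between 0.917 and 1.177 rad and contact force between the fingers and index_knob above 1 N), for 0.2 s.
At the end, for the whole second after the job is handed in: Beech ring on the turntable, collar on the ring: both within 5 mm of the post axis, within 2.5 mm of seated height, upright within 4 degrees, let go; the knob still, within 0.13 rad of the third stop (1.047 rad), fingers pressing on it with over 1 N (all of step 2 and all of step 5 and velocity of joint index_knob between -0.1 and 0.1 rad/s); the arm keeps its last pose, push and grip.
It fails at once if the knob runs on to the fourth stop (past 1.27 rad) (value of joint index_knob above 1.27 rad).
It fails at once if a bystander is shifted by more than 20 mm (distance of any of walnut_center, cone_mid, block_mid, screwdriver_grip, wrench_grip, bit_stand_mid from where it was at the start of the episode above 0.02 m).
It also fails if it takes over 72 s, if anything falls off the work surface, if the arm or the gripper's body presses on something with over 40 N, if the wrist force passes 120 N, or if a joint passes its speed limit or range.

ROBOT

A 7-joint arm with a two-finger parallel gripper is mounted at the origin on the work surface. World frame = base frame: x ahead of the robot, y to its left, z up, the work surface at z = 0. Lengths are in mm, angles in rad, forces in N, time in s.
With the tool pointing down it reaches from about 425 to 975 mm from the base axis. Payload 16.7 kg.
Tool frame: the origin (TCP) lies midway between the tips of the shut fingers; the grasp point (between the pads) lies 19 mm behind it; z points along the fingers, y is the line along which they close (so a half turn about z gives the same grasp; the last joint's range is limited). The gripper opens to 85 mm and grips with 20 to 120 N. Pads are 22 mm wide; open, the fingers measure 114 mm over their backs; the gripper's body (76 mm by 85 mm) begins 54 mm behind the grasp point. The pads swing forward as they close: fully open they stand 13 mm farther back than shut.
Start: joints at [-1.421, 0.426, 0.074, 1.606, -0.034, 1.111, -0.067], TCP at [198.707, 645.052, 231.302] pointing down, gripper open.
Joint ranges: [-2.85, 2.85], [-0.5, 2.14], [-1.23, 1.37], [0.21, 2.46], [-1.02, 4.16], [0.16, 2.05], [-2.73, 2.73]. Speed limits (rad/s): [1.89, 1.89, 2.39, 2.39, 3.01, 3.01, 3.01].

INTERFACE

Orientations are given as [roll, pitch, yaw] about the fixed x, y, z axes, in that order (R = Rz(yaw) Ry(pitch) Rx(roll)).
In Python, from rig import * gives the robot as it stands.
- The arm moves only by the tool step_arm, never from a script. Its arguments are lists of equal length, an entry for each row: "fingers": the closure, from -1 (fully open) to 1 (shut), so that 0 is half open; "offset": the shift along the tool's x, y, z in units of 120 mm (1.0 is 120 mm), a list of three; "angular": the turn, a rotation vector about the tool's x, y, z in units of 45 degrees (1.0 is 45 degrees), a list of three. A call has 1 to 5 rows; each row is the pose to reach, as a shift and turn from the pose commanded when the call began, along the tool's axes at that moment; what a row does not reach only later rows make up. A row lasts 1/12 s, in which the tool goes at most 41.7 mm and 7.16 degrees, less where a joint would pass 70% of its speed; a pose out of reach is approached as far as the arm can. A call with a number of a shift or a turn outside -1 to 1 is refused whole. A call with a gripper value outside its range is refused whole. The fingers move at their own pace and stop on an object; "squeeze" is the grip in N (left out, the last holds). Time passes only in rows, so rows that repeat a pose let the fingers close. It gives the time, the measured TCP pose, the force, the opening and the grip force at its end, in the units of the state.
- sense(): the state, without advancing time (a new reading comes with each control period).
- capture(name): name is "side" or "top"; returns (picture, depth): 420x560x3 uint8, red, green, blue; 420x560 float32, mm along the optical axis (not along the pixel's ray), 0 where there is no reading.
- camera_info(name): a dict with "fx", "fy", "cx", "cy" (pixels), "eye" and "rotation" of the camera in the world. Camera axes: x right, y down, z forward; pixel columns grow to the right and rows downward; lengths in mm; the calibration is good to about 2 mm. A picture is of the moment at which its call begins. camera_info takes no time and is no camera call.
- hand_in(): hands the job in; it is judged then, once.
The state is a dict: "t": time; "joint_positions": joint angles; "dq": joint speeds; "joint_torque": joint torques, N m; "position": TCP position; "orientation": TCP orientation; "wrist_force": force on the tool from outside, world axes, zero at the start; "wrist_torque": the same for the moment, N m; "grip_width": opening from 0.0 (shut) to 1.0 (fully open); "gripper_force": force on a finger pad.
Only numpy, scipy, OpenCV 4.12 (cv2) and the standard library are available. Lean on these libraries where they do the work, as an engineer would, in place of code of your own. Each camera call takes 0.05 s, during which the arm holds its last target. There are 200 camera calls.

## Working session

There is one attempt and no reset: what is moved stays moved. The work goes in short steps, Python scripts to look and compute and a tool call to move; the robot and the scene stay as the last step left them, time stands still between calls to the robot, and variables do not carry over. Pictures are saved under pics/ and viewed, at most 10 in all, crops included, and the job is handed in when it is done.

Besides the shell and the picture viewer there is one more tool, called after ">>>" as a command line: name --argument value ..., lists and objects as JSON in quotes. step_arm: Moves the arm, as the interface text tells. Shifts and turns lie within -1 to 1; 1 stands for 120 mm of shift or 45 degrees of turn. Its arguments: {"type":"object","properties":{"fingers":{"type":"array"},"offset":{"type":"array"},"angular":{"type":"array"},"squeeze":{"type":"number"}},"required":["fingers","offset","angular"]}

```bash
mkdir -p pics; python3 - <<'E'
from rig import *
import cv2,numpy as np
for n in ("top","side"):
    p,d=capture(n); np.savez(f"pics/{n}0.npz",p=p,d=d); cv2.imwrite(f"pics/{n}0.png",cv2.resize(p[:,:,::-1],(800,600)))
    print(camera_info(n))
s=sense();print(s)
E
```

```text
{'fx': 443.62652999242613, 'fy': 443.62652999242613, 'cx': 281.4360817836616, 'cy': 206.92217218440052, 'eye': array([ 360.88647844,   50.24889338, 1460.76613992]), 'rotation': array([-2.99867203,  0.00620056, -1.54593157])}
{'fx': 492.7351391564273, 'fy': 492.7351391564273, 'cx': 271.42980165211196, 'cy': 208.92477987007948, 'eye': array([-146.33168477, -840.58522354,  960.74482459]), 'rotation': array([-2.22471103,  0.00557531, -0.67891992])}
{'t': 0.1, 'joint_positions': array([-1.42149108,  0.42668146,  0.07385926,  1.60652927, -0.03409505,
        1.1107967 , -0.06709961]), 'dq': array([ 0.00048365, -0.00090465, -0.00095273, -0.00143428,  0.00017378,
        0.00013966,  0.00076342]), 'joint_torque': array([ 8.74238613e-03, -9.51530170e+01,  3.77243802e+00, -4.64404213e+01,
        1.97826151e-02,  6.40439088e-03, -2.64347153e-05]), 'position': array([198.62883508, 644.73634035, 230.67886407]), 'orientation': array([-3.14044076e+00,  8.89259764e-05,  2.84275314e+00]), 'wrist_force': array([-0.05655907, -0.57768101, -0.3949461 ]), 'wrist_torque': array([-0.07710562,  0.02795923,  0.02739385]), 'gripper_force': 0.0, 'grip_width': 0.9989788079457763}
```

View pics/top0.png

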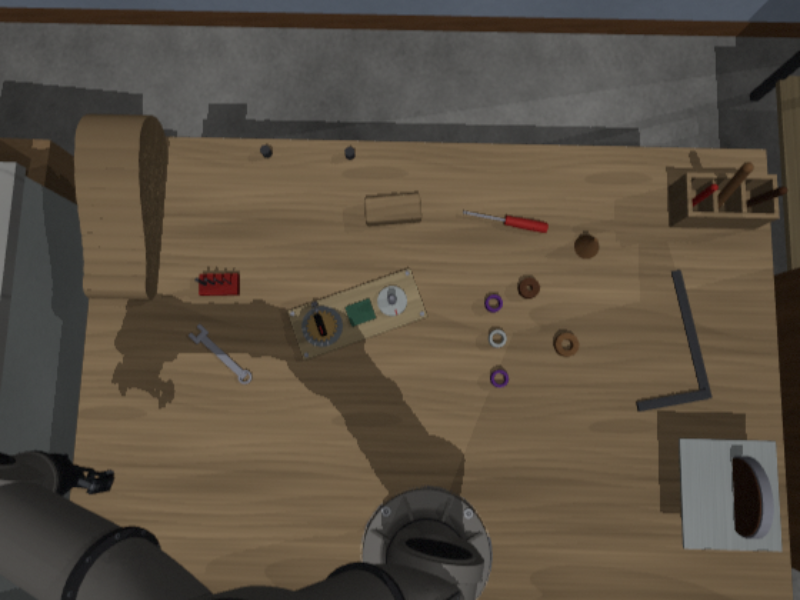

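View pics/side0.png

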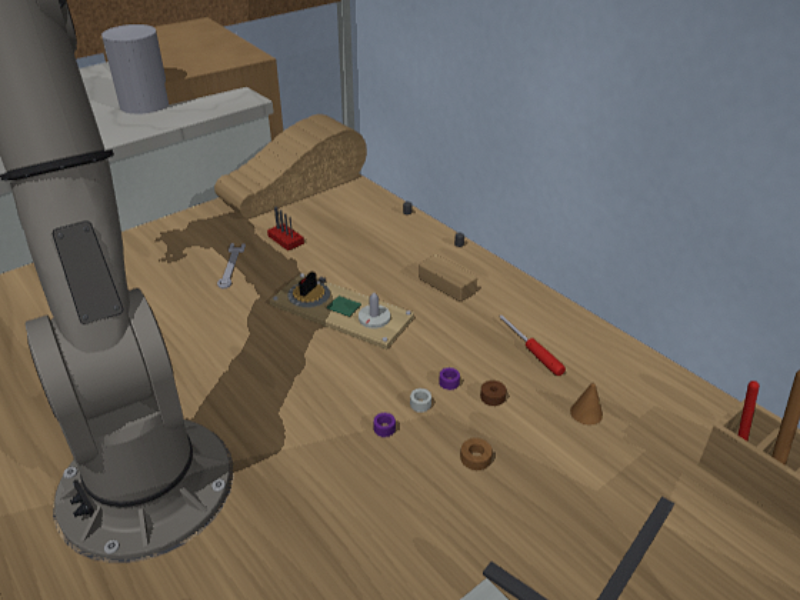

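The top view (800x600 px) shows beech at (566,344), the aluminium collar (498,338) between two purple ones, walnut (528,287), post (392,299) and knob (321,323) with its bar. The side view agrees, with beech at (476,453), collar (421,400), post (375,307) and knob (308,287).

```bash
cat > h.py <<'E'
from rig import *
import numpy as np,cv2
from scipy.spatial.transform import Rotation as R
def cloud(n,d):
    c=camera_info(n); v,u=np.mgrid[0:420,0:560]
    P=np.stack([(u-c["cx"])/c["fx"]*d,(v-c["cy"])/c["fy"]*d,d],-1)
    return P@R.from_euler('xyz',c["rotation"]).as_matrix().T+c["eye"]
def near(W,xy,r,lo,hi):
    return (np.hypot(W[...,0]-xy[0],W[...,1]-xy[1])<r)&(W[...,2]>lo)&(W[...,2]<hi)
E
python3 - <<'E'
from h import *
C={n:(lambda z:(z["p"],cloud(n,z["d"])))(np.load(f"pics/{n}0.npz")) for n in("top","side")}
px={"beech":(566,344),"collar":(498,338),"walnut":(528,287),"purpA":(493,302),"purpB":(499,378),"post":(392,299),"knob":(321,323)}
for k,(a,b) in px.items():
    u,v=round(a*.7),round(b*.7)
    for n,(p,W) in C.items():
        if n=="top":
            xy=np.nanmedian(W[v-3:v+4,u-3:u+4,:2].reshape(-1,2),axis=0)
        lo,hi,r={"post":(50,90,28),"knob":(55,75,35)}.get(k,(19,30,38))
        m=near(W,xy,r,lo,hi); Q=W[m]
        (c,rad)=cv2.minEnclosingCircle(Q[:,:2].astype(np.float32)) if len(Q) else ((0,0),0)
        print(k,n,len(Q),"mean",Q.mean(0).round(1) if len(Q) else 0,"mec",np.round(c,1),round(rad,1),"zmax",Q[:,2].max().round(1) if len(Q) else 0)
        if k=="knob" and len(Q)>5:
            print(" bar rect",cv2.minAreaRect(Q[:,:2].astype(np.float32)))
        if k=="post":
            m=near(W,xy,45,22,31);print("  table",cv2.minEnclosingCircle(W[m][:,:2].astype(np.float32)),W[m].mean(0),len(W[m]))
        if k=="knob":
            m=near(W,xy,45,22,31);print("  disc",cv2.minEnclosingCircle(W[m][:,:2].astype(np.float32)),W[m].mean(0),len(W[m]))
p=C["top"][0]; cv2.imwrite("pics/crop1.png",cv2.resize(p[180:260,190:310,::-1],(780,520),interpolation=cv2.INTER_CUBIC))
E
```

```text
beech top 151 mean [ 467.2 -310.7   24. ] mec [ 467.2 -310.4] 27.1 zmax 29.9
beech side 262 mean [ 467.1 -312.    24.3] mec [ 468.9 -309.8] 28.9 zmax 29.9
collar top 76 mean [ 477.1 -153.4   23.1] mec [ 477.3 -153.5] 20.1 zmax 29.6
collar side 100 mean [ 478.1 -154.4   23.4] mec [ 477.7 -152.6] 21.3 zmax 29.2
walnut top 139 mean [ 595.1 -226.4   23.6] mec [ 595.7 -226.3] 23.7 zmax 29.9
walnut side 188 mean [ 595.  -227.5   24.3] mec [ 597.  -226.8] 25.1 zmax 29.2
purpA top 62 mean [ 556.8 -145.4   23.9] mec [ 558.6 -145.3] 19.9 zmax 29.2
purpA side 97 mean [ 558.1 -147.2   23.9] mec [ 559.4 -146.6] 21.9 zmax 29.6
purpB top 66 mean [ 386.9 -158.1   23.8] mec [ 387.2 -158.9] 19.9 zmax 29.1
purpB side 115 mean [ 387.2 -160.    23.5] mec [ 388.8 -159.1] 21.9 zmax 28.4
post top 34 mean [555.7  88.3  73.5] mec [556.7  87.8] 9.9 zmax 83.9
  table ((552.9690551757812, 88.8821792602539), 37.777889251708984) [555.62563961  88.14845768  26.15991663] 267
post side 57 mean [555.3  84.2  67.4] mec [556.3  85.4] 9.5 zmax 83.1
  table ((557.5734252929688, 86.35747528076172), 38.7972526550293) [555.08556443  83.89175391  26.68249564] 218
knob top 72 mean [494.7 245.7  64.4] mec [494.8 246.5] 24.6 zmax 71.0
 bar rect ((494.9766845703125, 246.029296875), (49.13676834106445, 13.856968879699707), 20.013547897338867)
  disc ((497.26019287109375, 244.6160125732422), 43.810447692871094) [496.39366116 245.67069072  26.10741381] 235
knob side 71 mean [495.1 243.6  62.3] mec [495.5 251.1] 28.7 zmax 69.3
 bar rect ((497.51605224609375, 246.98973083496094), (57.45365524291992, 20.534873962402344), 26.116695404052734)
  disc ((497.3993835449219, 239.7522430419922), 42.121253967285156) [494.56092732 236.91397245  26.5948982 ] 167
```

View pics/crop1.png

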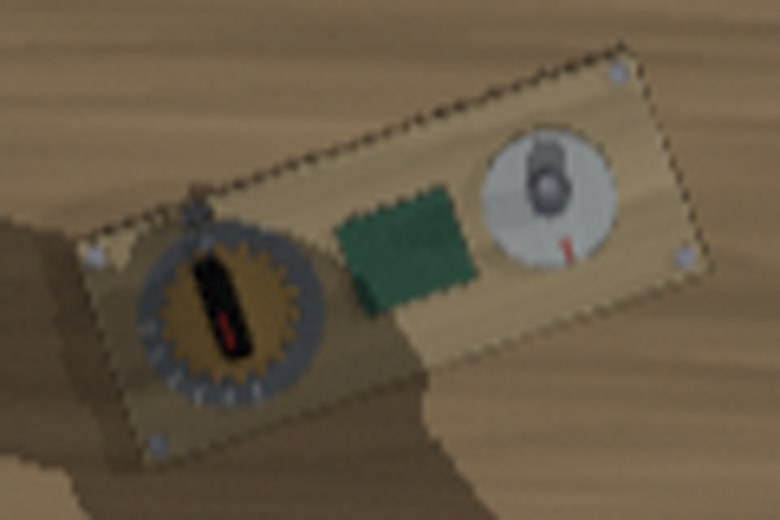

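The crop shows the knob bar centred near (222,305) with its red half pointing toward -x (low), the post at (548,190), and a green block between them at (405,250). The jig yaw works out at about 21°. The first move goes toward the rings and turns the tool to yaw 135°.

>>> step_arm --fingers '[-1,-1,-1,-1,-1]' --offset '[[-1,-1,0],[-1,-1,0],[-1,-1,0],[-1,-1,0],[-1,-1,0]]' --angular '[[0,0,0.62],[0,0,0.62],[0,0,0.62],[0,0,0.62],[0,0,0.62]]'

```text
t: 0.52
position: [282.5, 488.3, 231.3]
orientation: [-3.141, 0.002, 2.341]
wrist_force: [1.8, 0.3, 0.6]
grip_width: 1.0
gripper_force: 0.0
```

```bash
python3 - <<'E'
from h import *
z=np.load("pics/top0.npz");W=cloud("top",z["d"])
# green block height/extent and pawl by colour/position
p=z["p"].astype(int);g=(p[...,1]>p[...,0]+15)&near(W,(530,160),70,5,100)
Q=W[g];print("green",len(Q),np.percentile(Q,[2,50,98],axis=0).round(1))
u,v=190+197/6.5,180+212/6.5;print("pawl",W[int(v)-1:int(v)+2,int(u)-1:int(u)+2].round(0).tolist())
s=sense();print(s["position"],s["orientation"],s["joint_positions"])
E
```

```text
green 252 [[502.  129.9  16.5]
 [528.3 159.9  22.2]
 [555.  189.3  26.8]]
pawl [[[549.0, 268.0, 24.0], [548.0, 264.0, 30.0], [548.0, 261.0, 29.0]], [[544.0, 266.0, 34.0], [545.0, 264.0, 28.0], [545.0, 261.0, 28.0]], [[543.0, 268.0, 23.0], [542.0, 264.0, 26.0], [542.0, 261.0, 25.0]]]
[282.48395567 488.32391102 231.33395002] [-3.14055047e+00  2.17801916e-03  2.34081693e+00] [-1.34062514  0.24763349  0.21294373  1.86647389 -0.05833103  1.03535865
 -0.33409589]
```

>>> step_arm --fingers '[-1,-1,-1,-1,-1]' --offset '[[-1,0,0],[-1,0,0],[-1,0,0],[-1,0,0],[-1,0,0]]' --angular '[[0,0,0],[0,0,0],[0,0,0],[0,0,0],[0,0,0]]'

```text
t: 0.93
position: [364.5, 408.3, 231.3]
orientation: [-3.141, 0.0, 2.352]
wrist_force: [-0.3, 0.8, -0.5]
grip_width: 0.998
gripper_force: 0.0
```

>>> step_arm --fingers '[-1,-1,-1,-1,-1]' --offset '[[-1,-0.4,0],[-1,-0.4,0],[-1,-0.4,0],[-1,-0.4,0],[-1,-0.4,0]]' --angular '[[0,0,0],[0,0,0],[0,0,0],[0,0,0],[0,0,0]]'

```text
t: 1.35
position: [414.4, 289.6, 231.4]
orientation: [-3.142, 0.0, 2.353]
wrist_force: [0.2, 1.1, 0.4]
grip_width: 0.995
gripper_force: 0.0
```

>>> step_arm --fingers '[-1,-1,-1,-1,-1]' --offset '[[-1,-0.5,0],[-1,-0.5,0],[-1,-0.5,0],[-1,-0.5,0],[-1,-0.5,0]]' --angular '[[0,0,0],[0,0,0],[0,0,0],[0,0,0],[0,0,0]]'

```text
t: 1.77
position: [456.7, 162.4, 231.4]
orientation: [-3.142, 0.0, 2.353]
wrist_force: [-0.6, 1.0, 0.0]
grip_width: 0.999
gripper_force: 0.0
```

>>> step_arm --fingers '[-1,-1,-1,-1,-1]' --offset '[[-1,-1,0.2],[-1,-1,0.2],[-1,-1,0.2],[-1,-1,0.2],[-1,-1,0.2]]' --angular '[[0,0,0],[0,0,0],[0,0,0],[0,0,0],[0,0,0]]'

```text
t: 2.18
position: [455.3, -9.8, 206.7]
orientation: [-3.14, 0.0, 2.352]
wrist_force: [-0.7, -0.3, -1.4]
grip_width: 1.0
gripper_force: 0.0
```

>>> step_arm --fingers '[-1,-1,-1,-1,-1]' --offset '[[-1,-1,0.3],[-1,-1,0.3],[-1,-1,0.3],[-1,-1,0.3],[-1,-1,0.3]]' --angular '[[0,0,0],[0,0,0],[0,0,0],[0,0,0],[0,0,0]]'

```text
t: 2.6
position: [455.7, -179.5, 170.4]
orientation: [-3.14, 0.001, 2.353]
wrist_force: [-1.2, 0.5, -0.5]
grip_width: 1.001
gripper_force: 0.0
```

```bash
cat >> h.py <<'E'
def go(t,yaw=None):
    s=sense();p=s["position"];M=R.from_euler('xyz',s["orientation"]);d=M.inv().apply(np.array(t)-p)
    print("pos",p.round(1),"yaw",np.degrees(s["orientation"][2]).round(1),"offset",(d/120).round(3), "dyaw units(tool z)",None if yaw is None else (-(yaw-np.degrees(s["orientation"][2]))/45).round(3),"q",s["joint_positions"].round(2))
E
python3 -c "
from h import *
go((467.2,-310.6,120))"
```

```text
pos [ 455.7 -179.5  170.4] yaw 134.8 offset [-0.842 -0.702  0.422] dyaw units(tool z) None q [-0.37  0.23  0.7   2.11 -0.19  0.87  1.23]
```

>>> step_arm --fingers '[-1,-1,-1,-1,-1]' --offset '[[-0.842,-0.7,0.5],[-0.842,-0.7,0.5],[-0.842,-0.7,0.5],[-0.842,-0.7,0.5],[-0.842,-0.7,0.5]]' --angular '[[0,0,0],[0,0,0],[0,0,0],[0,0,0],[0,0,0]]'

```text
t: 3.02
position: [468.0, -308.4, 109.0]
orientation: [-3.139, -0.001, 2.354]
wrist_force: [-0.7, 1.2, 0.1]
grip_width: 0.999
gripper_force: 0.0
```

```bash
python3 -c "
from h import *
go((467.5,-310.4,2))"
```

```text
pos [ 468.  -308.4  109. ] yaw 134.9 offset [-0.01  -0.013  0.892] dyaw units(tool z) None q [-0.04  0.46  0.65  2.   -0.37  0.81  1.6 ]
```

>>> step_arm --fingers '[-1,-1,-1,-1,-1]' --offset '[[0,0,0.3],[0,0,0.6],[0,0,0.8],[0,0,0.9],[0,0,0.9]]' --angular '[[0,0,0],[0,0,0],[0,0,0],[0,0,0],[0,0,0]]'

```text
t: 3.43
position: [467.8, -304.0, 1.1]
orientation: [-3.141, -0.004, 2.358]
wrist_force: [0.2, 0.4, 0.1]
grip_width: 1.003
gripper_force: 0.0
```

```bash
python3 - <<'E'
from h import *
go((467.5,-310.4,2))
p,d=capture("side");cv2.imwrite("pics/s1.png",cv2.resize(p[250:390,240:420,::-1],(720,560),interpolation=cv2.INTER_CUBIC))
E
```

```text
pos [ 467.8 -304.     1.1] yaw 135.1 offset [-0.036 -0.04  -0.008] dyaw units(tool z) None q [ 0.06  0.62  0.51  2.05 -0.52  0.61  1.72]
```

View pics/s1.png

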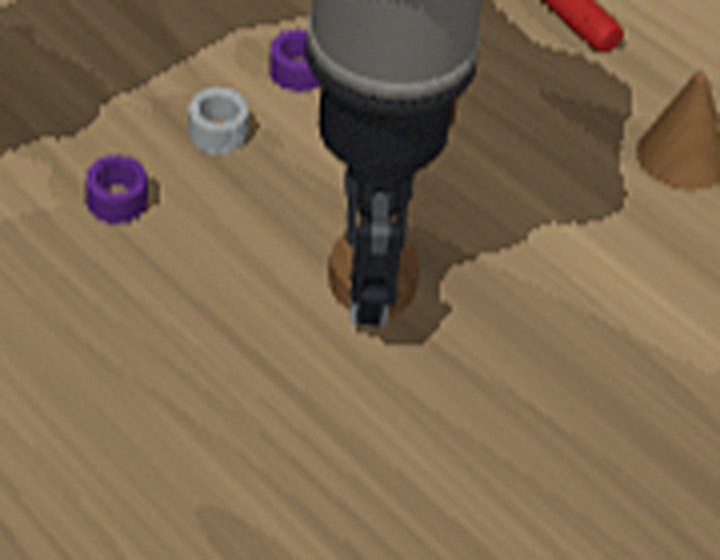

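The side view shows the fingers straddling the beech ring at (372,272), with the near fingertip clear of it. I'll correct the 6 mm offset and close.

>>> step_arm --fingers '[-1,-1,-1,-1,-1]' --offset '[[-0.036,-0.04,0],[-0.036,-0.04,0],[-0.036,-0.04,0],[-0.036,-0.04,0],[-0.036,-0.04,0]]' --angular '[[0,0,0],[0,0,0],[0,0,0],[0,0,0],[0,0,0]]'

```text
t: 3.9
position: [468.0, -312.7, 4.0]
orientation: [3.141, 0.001, 2.356]
wrist_force: [-1.2, 0.3, -0.5]
grip_width: 0.998
gripper_force: 0.0
```

>>> step_arm --fingers '[1,1,1,1,1]' --offset '[[0,0,0],[0,0,0],[0,0,0],[0,0,0],[0,0,0]]' --angular '[[0,0,0],[0,0,0],[0,0,0],[0,0,0],[0,0,0]]' --squeeze 30

```text
t: 4.32
position: [467.7, -312.7, 3.7]
orientation: [3.141, -0.0, 2.356]
wrist_force: [-2.2, 1.6, 11.0]
grip_width: 0.625
gripper_force: 29.4
```

>>> step_arm --fingers '[1,1,1,1,1]' --offset '[[0,0,-0.2],[0,0,-0.4],[0,0,-0.7],[0,0,-1],[0,0,-1]]' --angular '[[0,0,0],[0,0,0],[0,0,0],[0,0,0],[0,0,0]]'

```text
t: 4.73
position: [469.6, -314.6, 128.9]
orientation: [3.139, 0.006, 2.355]
wrist_force: [2.4, -1.0, -0.2]
grip_width: 0.627
gripper_force: 32.1
```

>>> step_arm --fingers '[1,1,1,1,1]' --offset '[[0.6,0.96,-0.1],[0.6,0.96,-0.1],[0.6,0.96,-0.1],[0.6,0.96,-0.1],[0.6,0.96,-0.1]]' --angular '[[0,0,0],[0,0,0],[0,0,0],[0,0,0],[0,0,0]]'

```text
t: 5.15
position: [499.4, -176.2, 135.4]
orientation: [3.14, -0.001, 2.361]
wrist_force: [-0.1, 0.1, 0.3]
grip_width: 0.625
gripper_force: 32.1
```

>>> step_arm --fingers '[1,1,1,1,1]' --offset '[[0.6,0.96,0],[0.6,0.96,0],[0.6,0.96,0],[0.6,0.96,0],[0.6,0.96,0]]' --angular '[[0,0,0],[0,0,0],[0,0,0],[0,0,0],[0,0,0]]'

```text
t: 5.57
position: [529.6, -44.6, 135.0]
orientation: [3.141, -0.0, 2.361]
wrist_force: [-0.3, -0.8, -0.7]
grip_width: 0.624
gripper_force: 32.1
```

```bash
python3 -c "
from h import *
go((557.6,86.3,115))"
```

```text
pos [529.6 -44.6 135. ] yaw 135.3 offset [0.602 0.939 0.167] dyaw units(tool z) None q [-0.57  0.36  0.66  2.05 -0.3   0.82  1.05]
```

>>> step_arm --fingers '[1,1,1,1,1]' --offset '[[0.6,0.94,0],[0.6,0.94,0],[0.6,0.94,0.1],[0.6,0.94,0.1],[0.6,0.94,0.1]]' --angular '[[0,0,0],[0,0,0],[0,0,0],[0,0,0],[0,0,0]]'

```text
t: 5.98
position: [557.9, 85.3, 122.2]
orientation: [-3.141, -0.001, 2.36]
wrist_force: [-0.1, -0.8, -0.6]
grip_width: 0.622
gripper_force: 32.1
```

>>> step_arm --fingers '[1,1,1]' --offset '[[0,0,0],[0,0,0],[0,0,0]]' --angular '[[0,0,0],[0,0,0],[0,0,0]]'

```text
t: 6.23
position: [557.7, 80.7, 123.5]
orientation: [-3.141, 0.0, 2.353]
wrist_force: [0.2, -0.5, -0.3]
grip_width: 0.62
gripper_force: 32.1
```

```bash
python3 - <<'E'
from h import *
go((557.6,86.3,33))
p,d=capture("side");np.savez("pics/s2.npz",p=p,d=d);cv2.imwrite("pics/s2.png",cv2.resize(p[130:270,180:360,::-1],(720,560),interpolation=cv2.INTER_CUBIC))
E
```

```text
pos [557.7  80.7 123.5] yaw 134.8 offset [0.034 0.032 0.755] dyaw units(tool z) None q [-0.75  0.43  0.62  1.98 -0.33  0.83  0.84]
```

View pics/s2.png

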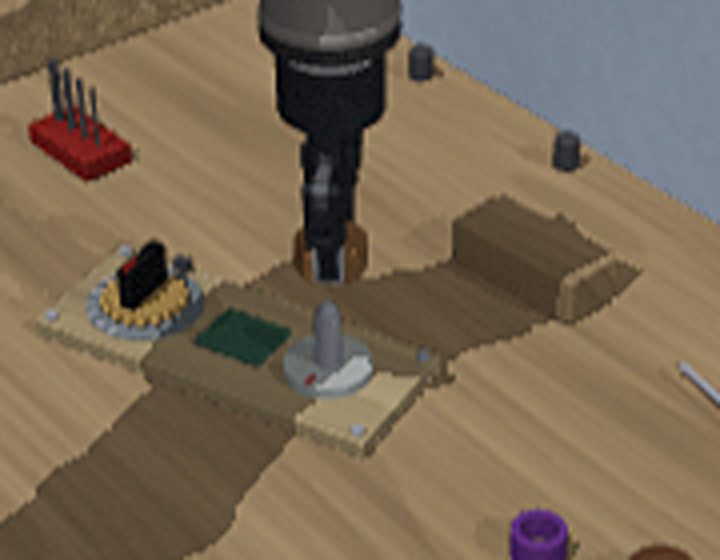

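The side view shows the ring at (331,255), level above the post at (328,320), about 1 px off. I'll correct that and lower it.

>>> step_arm --fingers '[1,1,1,1,1]' --offset '[[0.03,0.03,0.1],[0.03,0.03,0.2],[0.03,0.03,0.3],[0.03,0.03,0.3],[0.03,0.03,0.3]]' --angular '[[0,0,0],[0,0,0],[0,0,0],[0,0,0],[0,0,0]]'

```text
t: 6.7
position: [557.0, 87.3, 86.2]
orientation: [-3.139, -0.001, 2.355]
wrist_force: [0.6, 0.1, 0.6]
grip_width: 0.621
gripper_force: 32.1
```

```bash
python3 -c "
from h import *
go((557.6,86.3,31))"
```

```text
pos [557.   87.3  86.2] yaw 135.0 offset [-0.009 -0.001  0.46 ] dyaw units(tool z) None q [-0.72  0.48  0.58  2.   -0.38  0.76  0.87]
```

>>> step_arm --fingers '[1,1,1,1,1]' --offset '[[0,0,0.1],[0,0,0.2],[0,0,0.3],[0,0,0.4],[0,0,0.44]]' --angular '[[0,0,0],[0,0,0],[0,0,0],[0,0,0],[0,0,0]]'

```text
t: 7.12
position: [556.8, 87.6, 32.3]
orientation: [-3.14, -0.001, 2.356]
wrist_force: [0.2, -0.5, -0.4]
grip_width: 0.621
gripper_force: 32.1
```

>>> step_arm --fingers '[1,1,1]' --offset '[[0,0,0.01],[0,0,0.02],[0,0,0.02]]' --angular '[[0,0,0],[0,0,0],[0,0,0]]'

```text
t: 7.37
position: [557.9, 87.7, 32.2]
orientation: [3.142, 0.0, 2.356]
wrist_force: [-0.4, -0.3, -0.2]
grip_width: 0.622
gripper_force: 32.1
```

>>> step_arm --fingers '[1,1,-0.6,-0.6,-0.6]' --offset '[[0,0,0.02],[0,0,0.02],[0,0,0.02],[0,0,0.02],[0,0,0.02]]' --angular '[[0,0,0],[0,0,0],[0,0,0],[0,0,0],[0,0,0]]'

```text
t: 7.78
position: [557.8, 87.9, 29.9]
orientation: [3.141, 0.0, 2.356]
wrist_force: [-0.2, 0.1, 0.0]
grip_width: 0.804
gripper_force: 0.0
```

>>> step_arm --fingers '[-0.6,-0.6,-0.6,-0.6,-0.6]' --offset '[[0,0,0],[0,0,-0.1],[0,0,-0.3],[0,0,-0.5],[0,0,-0.8]]' --angular '[[0,0,0],[0,0,0],[0,0,0],[0,0,0],[0,0,0]]'

```text
t: 8.2
position: [556.6, 87.3, 126.0]
orientation: [-3.139, -0.001, 2.355]
wrist_force: [0.1, 0.1, 0.7]
grip_width: 0.8
gripper_force: 0.0
```

>>> step_arm --fingers '[-0.6,-0.6,-0.6,-0.6,-0.6]' --offset '[[-0.7,-1,-0.2],[-0.7,-1,-0.2],[-0.7,-1,-0.2],[-0.7,-1,-0.2],[-0.7,-1,-0.2]]' --angular '[[0,0,0],[0,0,0],[0,0,0],[0,0,0],[0,0,0]]'

```text
t: 8.62
position: [531.3, -62.2, 151.8]
orientation: [3.141, 0.002, 2.349]
wrist_force: [-0.0, -0.1, -0.4]
grip_width: 0.805
gripper_force: 0.0
```

```bash
python3 - <<'E'
from h import *
go((477.4,-153.4,110))
p,d=capture("side");W=cloud("side",d)
m=near(W,(556,87),32,40,58);Q=W[m];print("ring top?",len(Q),Q.mean(0),np.percentile(Q[:,2],[10,50,90]),cv2.minEnclosingCircle(Q[:,:2].astype(np.float32)))
p,d=capture("top");W=cloud("top",d)
m=near(W,(556,87),32,40,58);Q=W[m];print("ring top",len(Q),Q.mean(0),np.percentile(Q[:,2],[10,50,90]),cv2.minEnclosingCircle(Q[:,:2].astype(np.float32)))
m=near(W,(477,-153),30,15,30);Q=W[m];print("collar",len(Q),cv2.minEnclosingCircle(Q[:,:2].astype(np.float32)))
E
```

```text
pos [531.3 -62.2 151.8] yaw 134.6 offset [-0.225 -0.854  0.348] dyaw units(tool z) None q [-0.56  0.35  0.68  2.03 -0.29  0.86  1.06]
ring top? 168 [553.45913089  81.85769871  49.61003366] [44.00839061 50.05384595 54.02759191] ((557.6959838867188, 88.6394271850586), 29.801725387573242)
ring top 177 [555.68406964  88.41159184  49.54088362] [44.77861688 49.81353554 54.0774352 ] ((557.2276000976562, 88.5721664428711), 27.216636657714844)
collar 3 ((478.0656433105469, -173.31356811523438), 3.4055306911468506)
```

The beech ring is home, with its top face at z≈50 and centred. Next is the collar.

>>> step_arm --fingers '[-0.6,-0.6,-0.6,-0.6,-0.6]' --offset '[[-0.225,-0.85,0.5],[-0.225,-0.85,0.5],[-0.225,-0.85,0.5],[-0.225,-0.85,0.5],[-0.225,-0.85,0.5]]' --angular '[[0,0,0],[0,0,0],[0,0,0],[0,0,0],[0,0,0]]'

```text
t: 9.13
position: [478.1, -148.1, 89.2]
orientation: [-3.14, -0.002, 2.354]
wrist_force: [1.5, 0.4, -0.2]
grip_width: 0.801
gripper_force: 0.0
```

>>> step_arm --fingers '[-0.6,-0.6]' --offset '[[0,0,0],[0,0,0]]' --angular '[[0,0,0],[0,0,0]]'

```text
t: 9.3
position: [480.3, -146.2, 90.2]
orientation: [3.141, 0.0, 2.358]
wrist_force: [-0.1, 0.4, 0.1]
grip_width: 0.802
gripper_force: 0.0
```

```bash
python3 - <<'E'
from h import *
go((477.4,-153.2,5),135)
E
```

```text
pos [ 480.3 -146.2   90.2] yaw 135.1 offset [-0.024 -0.059  0.71 ] dyaw units(tool z) 0.002 q [-0.36  0.4   0.64  2.14 -0.36  0.71  1.31]
```

>>> step_arm --fingers '[-0.6,-0.6,-0.6,-0.6,-0.6]' --offset '[[-0.024,-0.059,0.2],[-0.024,-0.059,0.4],[-0.024,-0.059,0.5],[-0.024,-0.059,0.5],[-0.024,-0.059,0.5]]' --angular '[[0,0,0],[0,0,0],[0,0,0],[0,0,0],[0,0,0]]'

```text
t: 9.72
position: [476.5, -154.2, 29.9]
orientation: [-3.141, -0.001, 2.357]
wrist_force: [-0.3, 0.3, -0.8]
grip_width: 0.806
gripper_force: 0.0
```

```bash
python3 - <<'E'
from h import *
go((477.4,-153.2,5),135)
E
```

```text
pos [ 476.5 -154.2   29.9] yaw 135.0 offset [0.    0.011 0.208] dyaw units(tool z) 0.001 q [-0.26  0.5   0.55  2.17 -0.47  0.59  1.41]
```

>>> step_arm --fingers '[-0.6,-0.6,-0.6,-0.6,-0.6]' --offset '[[0,0.01,0.1],[0,0.01,0.2],[0,0.01,0.21],[0,0.01,0.21],[0,0.01,0.21]]' --angular '[[0,0,0],[0,0,0],[0,0,0],[0,0,0],[0,0,0]]'

```text
t: 10.13
position: [477.0, -154.0, 4.6]
orientation: [-3.141, -0.0, 2.356]
wrist_force: [0.3, -0.6, 0.2]
grip_width: 0.795
gripper_force: 0.0
```

>>> step_arm --fingers '[1,1,1,1,1]' --offset '[[0,0,0],[0,0,0],[0,0,0],[0,0,0],[0,0,0]]' --angular '[[0,0,0],[0,0,0],[0,0,0],[0,0,0],[0,0,0]]'

```text
t: 10.55
position: [477.3, -153.9, 5.1]
orientation: [3.141, 0.0, 2.356]
wrist_force: [-1.8, 0.8, 8.1]
grip_width: 0.455
gripper_force: 29.0
```

>>> step_arm --fingers '[1,1,1]' --offset '[[0,0,0],[0,0,0],[0,0,0]]' --angular '[[0,0,0],[0,0,0],[0,0,0]]'

```text
t: 10.8
position: [477.2, -153.9, 5.1]
orientation: [3.141, 0.0, 2.356]
wrist_force: [-2.2, 1.6, 8.8]
grip_width: 0.455
gripper_force: 29.0
```

>>> step_arm --fingers '[1,1,1,1,1]' --offset '[[0,0,-0.2],[0,0,-0.5],[0,0,-0.8],[0,0,-1],[0,0,-1]]' --angular '[[0,0,0],[0,0,0],[0,0,0],[0,0,0],[0,0,0]]'

```text
t: 11.22
position: [479.1, -154.5, 128.9]
orientation: [3.137, 0.004, 2.355]
wrist_force: [2.0, -0.3, 0.5]
grip_width: 0.453
gripper_force: 30.7
```

>>> step_arm --fingers '[1,1,1,1,1]' --offset '[[0.48,0.95,-0.1],[0.48,0.95,-0.1],[0.48,0.95,-0.1],[0.48,0.95,-0.1],[0.48,0.95,-0.1]]' --angular '[[0,0,0],[0,0,0],[0,0,0],[0,0,0],[0,0,0]]'

```text
t: 11.63
position: [517.7, -29.4, 136.4]
orientation: [3.141, -0.0, 2.361]
wrist_force: [1.0, -0.1, -1.5]
grip_width: 0.455
gripper_force: 30.7
```

>>> step_arm --fingers '[1,1,1,1,1]' --offset '[[0.48,0.95,0],[0.48,0.95,0],[0.48,0.95,0],[0.48,0.95,0],[0.48,0.95,0]]' --angular '[[0,0,0],[0,0,0],[0,0,0],[0,0,0],[0,0,0]]'

```text
t: 12.05
position: [557.1, 90.7, 135.9]
orientation: [-3.141, -0.0, 2.359]
wrist_force: [0.1, -1.4, -1.2]
grip_width: 0.457
gripper_force: 30.7
```

>>> step_arm --fingers '[1,1,1]' --offset '[[0,0,0],[0,0,0],[0,0,0]]' --angular '[[0,0,0],[0,0,0],[0,0,0]]'

```text
t: 12.3
position: [556.6, 87.1, 136.5]
orientation: [-3.141, -0.0, 2.353]
wrist_force: [-0.7, -0.1, -0.6]
grip_width: 0.454
gripper_force: 30.7
```

```bash
python3 - <<'E'
from h import *
go((556.7,87.8,100),135)
E
```

```text
pos [556.6  87.1 136.5] yaw 134.8 offset [0.003 0.005 0.305] dyaw units(tool z) -0.003 q [-0.78  0.41  0.64  1.98 -0.32  0.85  0.82]
```

>>> step_arm --fingers '[1,1,1,1,1]' --offset '[[0,0,0.15],[0,0,0.3],[0,0,0.4],[0,0,0.5],[0,0,0.6]]' --angular '[[0,0,0],[0,0,0],[0,0,0],[0,0,0],[0,0,0]]'

```text
t: 12.72
position: [556.9, 88.3, 63.8]
orientation: [3.142, 0.0, 2.355]
wrist_force: [0.9, 0.3, -0.2]
grip_width: 0.458
gripper_force: 30.7
```

>>> step_arm --fingers '[1,1,1,1,1]' --offset '[[0,0,0.02],[0,0,0.05],[0,0,0.07],[0,0,0.075],[0,0,0.075]]' --angular '[[0,0,0],[0,0,0],[0,0,0],[0,0,0],[0,0,0]]'

```text
t: 13.13
position: [557.1, 88.9, 55.8]
orientation: [3.141, 0.0, 2.356]
wrist_force: [-0.5, 0.7, -0.7]
grip_width: 0.457
gripper_force: 30.7
```

Seated to within about 0.7 mm. I'll release, back off upward and check.

>>> step_arm --fingers '[1,-0.2,-0.2,-0.2,-0.2]' --offset '[[0,0,0.005],[0,0,0.005],[0,0,0.005],[0,0,0.005],[0,0,0.005]]' --angular '[[0,0,0],[0,0,0],[0,0,0],[0,0,0],[0,0,0]]'

```text
t: 13.55
position: [556.9, 88.9, 55.0]
orientation: [3.141, 0.0, 2.356]
wrist_force: [0.4, 0.2, 0.0]
grip_width: 0.6
gripper_force: 0.0
```

>>> step_arm --fingers '[-0.2,-0.2,-0.2,-0.2,-0.2]' --offset '[[0,0,0],[0,0,-0.1],[0,0,-0.3],[0,0,-0.5],[0,0,-0.7]]' --angular '[[0,0,0],[0,0,0],[0,0,0],[0,0,0],[0,0,0]]'

```text
t: 13.97
position: [556.7, 88.4, 140.6]
orientation: [-3.141, 0.0, 2.355]
wrist_force: [0.2, 1.0, 0.1]
grip_width: 0.595
gripper_force: 0.0
```

```bash
python3 - <<'E'
from h import *
go((495.2,246.2,130),201)
p,d=capture("side");W=cloud("side",d);cv2.imwrite("pics/s3.png",cv2.resize(p[130:270,180:360,::-1],(720,560),interpolation=cv2.INTER_CUBIC))
m=near(W,(556,87),30,55,90);Q=W[m];print(len(Q),np.percentile(Q[:,2],[5,25,50,75,95]).round(1))
E
```

```text
pos [556.7  88.4 140.6] yaw 134.9 offset [1.293 0.566 0.088] dyaw units(tool z) -1.468 q [-0.78  0.41  0.65  1.97 -0.32  0.86  0.82]
156 [56.4 64.5 72.1 75.1 78. ]
```

View pics/s3.png

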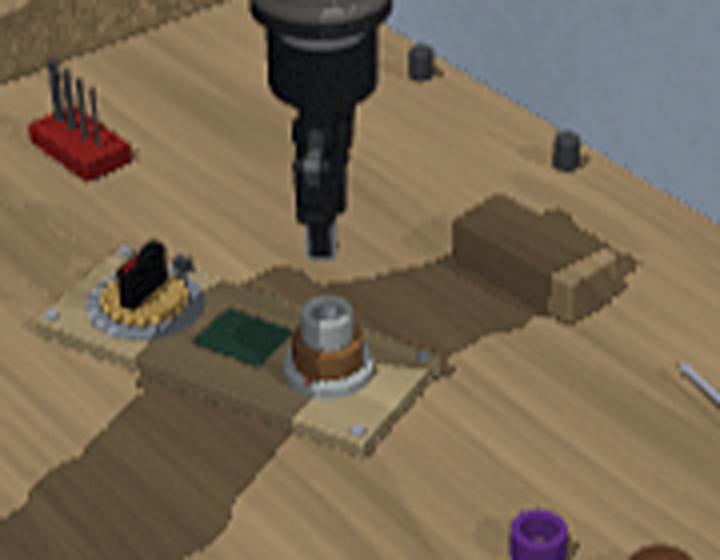

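The side view shows the collar (327,320) stacked flush on the beech (330,350) on the turntable, and the gripper free. Next is the knob.

>>> step_arm --fingers '[0,0,0,0,0]' --offset '[[0.65,0.28,0],[0.65,0.28,0],[0.65,0.28,0],[0.65,0.28,0],[0.65,0.28,0]]' --angular '[[0,0,-0.75],[0,0,-0.75],[0,0,-0.75],[0,0,-0.75],[0,0,-0.75]]'

```text
t: 14.43
position: [525.3, 168.7, 139.7]
orientation: [3.141, 0.0, 2.953]
wrist_force: [-0.4, -0.5, 0.3]
grip_width: 0.5
gripper_force: 0.0
```

```bash
python3 - <<'E'
from h import *
go((495.2,246.2,115),201)
E
```

```text
pos [525.3 168.7 139.7] yaw 169.2 offset [0.367 0.588 0.206] dyaw units(tool z) -0.706 q [-0.83  0.36  0.49  1.99 -0.23  0.84  1.17]
```

>>> step_arm --fingers '[0,0,0,0,0]' --offset '[[0.367,0.588,0.1],[0.367,0.588,0.1],[0.367,0.588,0.1],[0.367,0.588,0.1],[0.367,0.588,0.1]]' --angular '[[0,0,-0.7],[0,0,-0.7],[0,0,-0.7],[0,0,-0.7],[0,0,-0.7]]'

```text
t: 14.85
position: [495.9, 246.2, 127.5]
orientation: [-3.141, 0.0, -2.78]
wrist_force: [0.3, 0.3, -0.6]
grip_width: 0.503
gripper_force: 0.0
```

>>> step_arm --fingers '[0,0,0]' --offset '[[0,0,0],[0,0,0],[0,0,0]]' --angular '[[0,0,0],[0,0,0],[0,0,0]]'

```text
t: 15.1
position: [496.3, 245.3, 127.3]
orientation: [-3.142, 0.0, -2.791]
wrist_force: [0.4, -0.2, 0.1]
grip_width: 0.501
gripper_force: 0.0
```

```bash
python3 - <<'E'
from h import *
go((495.2,246.2,35),201)
E
```

```text
pos [496.3 245.3 127.3] yaw -159.9 offset [0.006 0.01  0.769] dyaw units(tool z) -8.021 q [-0.85  0.36  0.34  1.99 -0.16  0.81  1.5 ]
```

>>> step_arm --fingers '[0,0,0,0,0]' --offset '[[0,0.01,0.2],[0,0.01,0.4],[0,0.01,0.6],[0,0.01,0.77],[0,0.01,0.77]]' --angular '[[0,0,0],[0,0,0],[0,0,0],[0,0,0],[0,0,0]]'

```text
t: 15.52
position: [493.9, 245.6, 31.4]
orientation: [-3.14, -0.005, -2.79]
wrist_force: [-1.2, -0.8, -1.1]
grip_width: 0.501
gripper_force: 0.0
```

>>> step_arm --fingers '[0,0]' --offset '[[0,0,0],[0,0,0]]' --angular '[[0,0,0],[0,0,0]]'

```text
t: 15.68
position: [496.3, 246.8, 35.6]
orientation: [-3.142, 0.001, -2.79]
wrist_force: [0.3, 0.9, 0.9]
grip_width: 0.501
gripper_force: 0.0
```

```bash
python3 - <<'E'
from h import *
go((495.2,246.2,33),201)
E
```

```text
pos [496.3 246.8  35.6] yaw -159.8 offset [ 0.01  -0.001  0.021] dyaw units(tool z) -8.018 q [-0.81  0.5   0.29  2.04 -0.23  0.63  1.56]
```

>>> step_arm --fingers '[1,1,1,1,1]' --offset '[[0,0,0.01],[0,0,0.01],[0,0,0.01],[0,0,0.01],[0,0,0.01]]' --angular '[[0,0,0],[0,0,0],[0,0,0],[0,0,0],[0,0,0]]' --squeeze 40

```text
t: 16.1
position: [496.0, 248.0, 34.6]
orientation: [3.14, 0.002, -2.788]
wrist_force: [-3.1, 4.1, 8.3]
grip_width: 0.158
gripper_force: 40.3
```

>>> step_arm --fingers '[1,1,1]' --offset '[[0,0,0],[0,0,0],[0,0,0]]' --angular '[[0,0,0],[0,0,0],[0,0,0]]'

```text
t: 16.35
position: [495.9, 248.0, 34.5]
orientation: [3.14, 0.002, -2.788]
wrist_force: [-4.1, 4.1, 9.4]
grip_width: 0.158
gripper_force: 40.3
```

```bash
python3 - <<'E'
from h import *
go((495.2,246.2,33)); s=sense();print(s["grip_width"],s["gripper_force"],s["wrist_force"],s["wrist_torque"],s["orientation"])
E
```

```text
pos [495.9 248.   34.5] yaw -159.7 offset [ 0.011 -0.012  0.013] dyaw units(tool z) None q [-0.8   0.51  0.28  2.04 -0.24  0.63  1.56]
0.15809836212561537 40.319475531578064 [-4.05009708  4.12828592  9.37090962] [0.73116563 0.79662825 0.06291615] [ 3.14015394e+00  1.59569941e-03 -2.78772473e+00]
```

>>> step_arm --fingers '[1,1,1,1,1]' --offset '[[0,0,0],[0,0,0],[0,0,0],[0,0,0],[0,0,0]]' --angular '[[0,0,0.12],[0,0,0.24],[0,0,0.36],[0,0,0.45],[0,0,0.45]]'

```text
t: 16.77
position: [495.9, 247.8, 34.5]
orientation: [3.14, 0.001, 3.137]
wrist_force: [-3.2, 2.3, 11.8]
grip_width: 0.154
gripper_force: 40.6
```

>>> step_arm --fingers '[1,1,1,1,1]' --offset '[[0,0,0],[0,0,0],[0,0,0],[0,0,0],[0,0,0]]' --angular '[[0,0,0],[0,0,0],[0,0,0],[0,0,0],[0,0,0]]'

```text
t: 17.18
position: [496.0, 247.8, 34.5]
orientation: [3.14, 0.001, -3.141]
wrist_force: [-3.7, 2.1, 10.5]
grip_width: 0.156
gripper_force: 40.5
```

```bash
python3 - <<'E'
from h import *
p,d=capture("side");cv2.imwrite("pics/s4.png",cv2.resize(p[160:240,180:300,::-1],(780,520),interpolation=cv2.INTER_CUBIC))
s=sense();print(s["grip_width"],s["gripper_force"],s["wrist_force"],s["wrist_torque"],np.degrees(s["orientation"][2]))
E
```

```text
0.15599234044264323 40.47595024108887 [-3.98920464  2.58546054 11.01611855] [0.42795154 0.77205906 0.04902603] -179.9872453200841
```

View pics/s4.png

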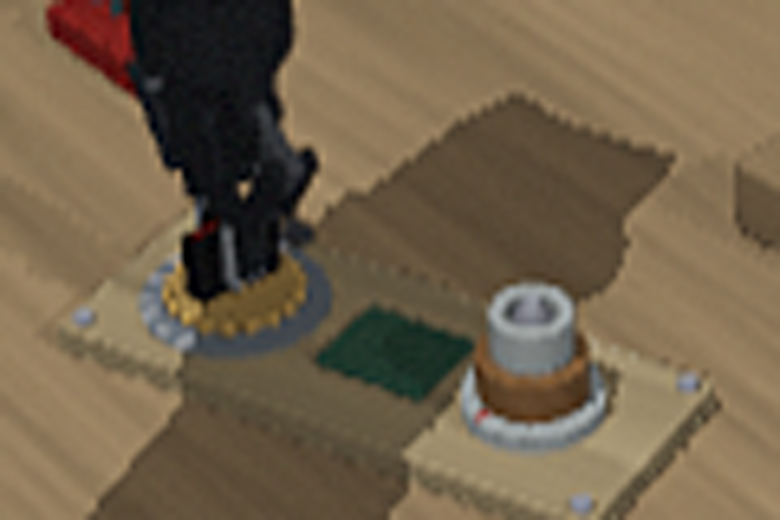

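The view shows the bar gripped at (215,260) and turned, with the turntable's red mark shifted to (482,413) and the stack intact. The tool has turned 20.3°, so I go on to stops two and three.

>>> step_arm --fingers '[1,1,1,1,1]' --offset '[[0,0,0],[0,0,0],[0,0,0],[0,0,0],[0,0,0]]' --angular '[[0,0,0.12],[0,0,0.24],[0,0,0.36],[0,0,0.445],[0,0,0.445]]'

```text
t: 17.65
position: [495.9, 247.6, 34.5]
orientation: [3.14, -0.0, 2.787]
wrist_force: [-4.8, 1.1, 12.9]
grip_width: 0.154
gripper_force: 40.9
```

>>> step_arm --fingers '[1,1,1,1,1]' --offset '[[0,0,0],[0,0,0],[0,0,0],[0,0,0],[0,0,0]]' --angular '[[0,0,0],[0,0,0],[0,0,0],[0,0,0],[0,0,0]]'

```text
t: 18.07
position: [495.9, 247.6, 34.5]
orientation: [3.14, -0.0, 2.792]
wrist_force: [-4.3, 2.3, 12.6]
grip_width: 0.156
gripper_force: 40.7
```

```bash
python3 - <<'E'
from h import *
p,d=capture("side");cv2.imwrite("pics/s5.png",cv2.resize(p[160:240,180:300,::-1],(780,520),interpolation=cv2.INTER_CUBIC))
s=sense();print(s["grip_width"],s["gripper_force"],s["wrist_force"],s["wrist_torque"],np.degrees(s["orientation"][2]))
E
```

```text
0.15649584895833552 40.74743092060089 [-4.62197381  1.79597978 12.19981485] [0.14752466 0.97683539 0.10329138] 159.979201030565
```

View pics/s5.png

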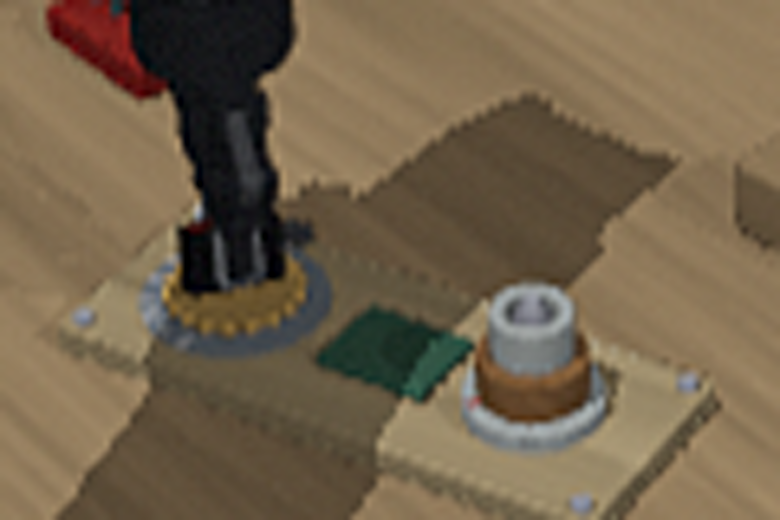

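The bar at (215,258) has turned further and the turntable mark is now at (472,403). The knob is at the second stop, so I turn to the third.

>>> step_arm --fingers '[1,1,1,1,1]' --offset '[[0,0,0],[0,0,0],[0,0,0],[0,0,0],[0,0,0]]' --angular '[[0,0,0.12],[0,0,0.24],[0,0,0.36],[0,0,0.445],[0,0,0.445]]'

```text
t: 18.53
position: [495.7, 247.5, 34.5]
orientation: [3.14, -0.001, 2.438]
wrist_force: [-5.2, 0.8, 16.3]
grip_width: 0.157
gripper_force: 41.3
```

>>> step_arm --fingers '[1,1,1,1,1]' --offset '[[0,0,0],[0,0,0],[0,0,0],[0,0,0],[0,0,0]]' --angular '[[0,0,0],[0,0,0],[0,0,0],[0,0,0],[0,0,0]]'

```text
t: 18.95
position: [495.7, 247.5, 34.5]
orientation: [3.14, -0.001, 2.443]
wrist_force: [-4.9, 0.1, 14.8]
grip_width: 0.156
gripper_force: 41.1
```

```bash
python3 - <<'E'
from h import *
p,d=capture("side");cv2.imwrite("pics/s6.png",cv2.resize(p[160:240,180:300,::-1],(780,520),interpolation=cv2.INTER_CUBIC))
s=sense();print(s["grip_width"],s["gripper_force"],s["wrist_force"],s["wrist_torque"],np.degrees(s["orientation"][2]))
E
```

```text
0.15602664461545268 41.06204330921173 [-5.56841026  0.53750026 14.44568265] [-0.02132506  1.24486584  0.13873878] 139.950572085395
```

View pics/s6.png

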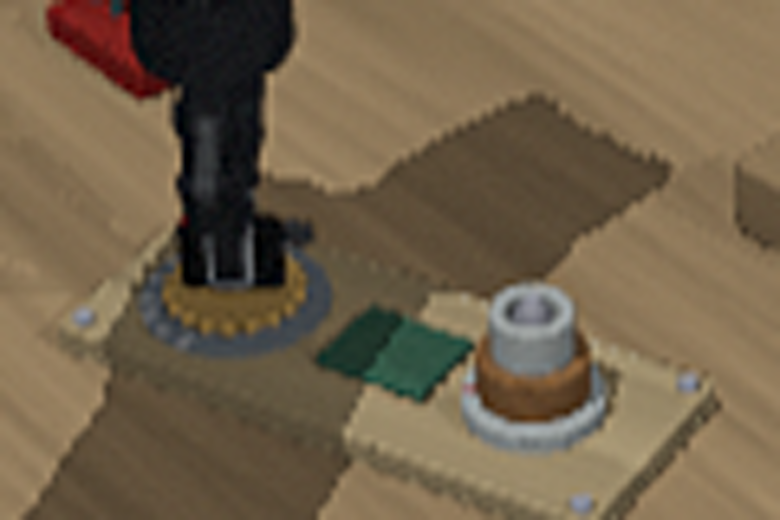

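The knob is at the third stop after 60.3° of turn. The bar at (230,255) is still gripped with 41 N, the turntable mark is at (468,388) and the stack is in place. I'm handing in.

```bash
python3 -c "
from rig import *
print(hand_in())"
```

```text
the job is handed in; nothing more can be done
None
```

I handed the job in at about 19 s with the beech ring and collar seated and released on the post, and the knob held in the grip at its third stop (the tool turned 60.3°); the rig returned no verdict.

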